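Level the microscope platform and lock it

ROBOT

A 7-joint arm with a two-finger parallel gripper is mounted at the origin on the work surface. World frame = base frame: x ahead of the robot, y to its left, z up, the work surface at z = 0. Lengths are in m, angles in rad, forces in N, time in s.
With the tool pointing down it reaches from about 0.425 to 0.925 m from the base axis. Payload 6.8 kg.
Tool frame: the origin (TCP) lies on the front face of the gripper's body, between the roots of the fingers; the fingertips stand 73 mm ahead of it and the grasp point (between the pads) lies 54 mm ahead of it; z points along the fingers, y is the line along which they close (so a half turn about z gives the same grasp; the last joint's range is limited). The gripper opens to 85 mm and grips with 20 to 120 N. Pads are 22 mm wide; open, the fingers measure 114 mm over their backs; the gripper's body (76 mm by 85 mm) begins 54 mm behind the grasp point. The pads swing forward as they close: fully open they stand 13 mm farther back than shut.
Start: joints at [-1.435, 0.477, 0.022, 1.555, -0.011, 1.109, -0.083], TCP at [0.163, 0.655, 0.304] pointing down, gripper open.
Joint ranges: [-2.96, 2.96], [-0.34, 2.1], [-1.41, 1.46], [0.24, 2.44], [-1.37, 4.51], [0.17, 1.92], [-2.96, 2.96]. Speed limits (rad/s): [2.39, 2.39, 3.14, 3.14, 3.14, 3.14, 3.14].

INTERFACE

Orientations are given as a unit quaternion [w, x, y, z].
In Python, from station import bot, optics gives the robot as it stands.
- The arm moves only by the tool drive_tool, never from a script. Its argument "deltas" is a list of rows, each an object with "gripper": the closure in counts, from 0 (fully open) to 255 (shut); "offset": the shift along the tool's x, y, z in units of 1000 mm (1.0 is 1000 mm), a list of three; "angular": the turn, a rotation vector about the tool's x, y, z in units of 45 degrees (1.0 is 45 degrees), a list of three. In form: [{"gripper": gripper, "offset": [dx, dy, dz], "angular": [rx, ry, rz]}, ...]. A call has 1 to 5 rows; each row is the pose to reach, as a shift and turn from the pose commanded when the call began, along the tool's axes at that moment; what a row does not reach only later rows make up. A row lasts 1/10 s, in which the tool goes at most 50 mm and 8.59 degrees, less where a joint would pass 70% of its speed; a pose out of reach is approached as far as the arm can. A call with a number of a shift or a turn outside -1 to 1 is refused whole. A call with a gripper value outside its range is refused whole. The fingers move at their own pace and stop on an object; "grip_force" is the grip in N (left out, the last holds). Time passes only in rows, so rows that repeat a pose let the fingers close. It gives the time, the measured TCP pose, the force, the opening and the grip force at its end, in the units of the state.
- bot.get_obs(): the state, without advancing time (a new reading comes with each control period).
- optics.read_camera(name): name is "scene" or "top"; returns the picture (400x640x3 uint8, blue, green, red); there is no depth.
- optics.camera_model(name): a dict with "fx", "fy", "cx", "cy" (pixels), "dist" ([k1, k2, p1, p2, k3] as OpenCV has them; the pictures are not rectified), "cam_to_world" (4x4, takes a point from camera to world coordinates). Camera axes: x right, y up, looking along -z (the intrinsics and any distortion apply to the point x, -y, -z); pixel columns grow to the right and rows downward; lengths in m; the calibration is good to about 2 mm. A picture is of the moment at which its call begins. camera_model takes no time and is no camera call.
- bot.hand_in(): hands the job in; it is judged then, once.
The state is a dict: "t": time; "q": joint angles; "joint_vel": joint speeds; "joint_torque": joint torques, N m; "eef_pos": TCP position; "tool_rot": TCP orientation; "contact_force": force on the tool from outside, world axes, zero at the start; "torque": the same for the moment, N m; "gripper_width": opening from 0.0 (shut) to 1.0 (fully open); "grasp_force": force on a finger pad.
Only numpy, scipy, OpenCV 4.12 (cv2) and the standard library are available. Lean on these libraries where they do the work, as an engineer would, in place of code of your own. Each camera call takes 0.05 s, during which the arm holds its last target. There are 200 camera calls.

TASK

Level the small black platform: turn its two round foot screws, as far as each needs, until the bubble in each of its two vials sits wholly between the two marks. Then swing the locking lever all the way round against its stop, so that it lies along the platform's edge. Leave both bubbles centred, let go of everything, and do not disturb the other things on the bench.

Things in the scene. Friction and masses are not known exactly. Their poses are not given: they have to be found in the camera images.
- stage_center (a point): middle of the black 200 mm square levelling plate, over a fixed grey base 210 mm square; at the plate's top, 57 mm above the bench. x, y along the plate's edges, z up (does not tilt). In these axes (mm): fixed domed foot (75, 75), screw A (-75, 75), screw B (75, -75), lever pivot (-75, -75), vial A (0, 32), vial B (25, -17). Its place and yaw vary.
- vial_a_center (a point): middle of bubble vial A, an aluminium bar 78 x 20 mm, 8 mm tall, lying along x of stage_center; the point is at its top, 66 mm above the bench. Two dark marks cross its greenish window 12.5 mm either side of the middle.
- vial_b_center (a point): middle of bubble vial B, the same as A but lying along y of stage_center.
- bubble_a (a point): centre of the white bubble, 16 mm long, in vial A; level when within 4 mm of vial_a_center. It moves only along the vial and only with screw A, at once, 10 mm per radian: turning screw A clockwise (seen from above) raises the plate there and moves the bubble along -x of stage_center (towards the screw's end), counterclockwise along +x.
- bubble_b (a point): centre of the white bubble, 16 mm long, in vial B, level when within 4 mm of vial_b_center. It moves only with screw B, at once, 10 mm for each radian: clockwise moves it along -y of stage_center (towards the screw's end), counterclockwise along +y.
- screw_a_grip (a point): foot screw A: round knurled steel head, 34 mm diameter, 25 mm tall (75 to 100 mm above the bench), axis upright; this point is on its axis half-way up the head, 88 mm above the bench. Turns both ways to stops 2.5 rad either side of level against about 0.1 N m, stays where left, hardly rises or sinks. Starts up to 1.7 rad off level, either way.
- screw_b_grip (a point): foot screw B, the same as A at the opposite corner. At the start it is 0.8 to 1.8 rad off level.
- lock_handle (a point): upright round black handle at the end of the locking lever, 16 mm diameter, free from 78 to 111 mm above the bench; the point is on its axis, 98 mm above the bench, 60 mm from the lever's pivot.
- lock_hinge (a point): pivot axis (vertical) of the locking lever, at the same height as lock_handle.
- lock (a joint): angle of the locking lever (rad): 0 = sticking out sideways along -y of stage_center (unlocked), growing counterclockwise seen from above to 1.57 = hard stop, lying along +x of stage_center over the plate's edge (locked). Needs about 2 N at the handle and stays where it is left.
- oil_bottle: bystander, to be left alone: small amber immersion-oil bottle, 30 dia x 75 tall mm; origin at the centre of its underside
- slide_box: bystander, to be left alone: grey box for glass slides, 85 x 100 x 32 mm; origin at the centre of its underside
- objective: bystander, to be left alone: steel microscope objective standing on end, 33 dia x 48 tall mm; origin at the centre of its underside
- mouse: bystander, to be left alone: black computer mouse, 100 x 60 x 30 mm; origin at the centre of its underside
- light_meter: bystander, to be left alone: yellow hand meter lying flat, 110 x 55 x 28 mm; origin at the centre of its underside
- tip_jar: bystander, to be left alone: small glass jar with white lid, 48 dia x 60 tall mm; origin at the centre of its underside

How it is judged:
On the way, in this order (a step that is already met when the one before it is completed fails the run):
1. both bubbles are brought to rest between their marks while the lever is still unlocked (horizontal distance between bubble_a and vial_a_center below 0.004 m and horizontal distance between bubble_b and vial_b_center below 0.004 m and value of joint lock below 0.6 rad), for 0.3 s.
2. the lever is swung to its stop with both bubbles still between their marks (horizontal distance between bubble_a and vial_a_center below 0.004 m and horizontal distance between bubble_b and vial_b_center below 0.004 m and value of joint lock above 1.45 rad), for 0.2 s.
At the end, for the whole second after the job is handed in: each bubble's centre is within 4 mm of its vial's middle (wholly between the marks), the locking lever is at its stop (1.45 rad or more), and all is released (all of step 2); the robot touches nothing.
It fails at once if a bystander is pushed more than 30 mm or tipped over (distance of any of oil_bottle, slide_box, objective, mouse, light_meter, tip_jar from where it was at the start of the episode above 0.03 m or angle between any of oil_bottle, slide_box, objective, mouse, light_meter, tip_jar's own z axis and vertical above 0.5 rad).
It also fails if it takes over 72 s, if anything falls off the work surface, if the arm or the gripper's body presses on something with over 40 N, if the wrist force passes 120 N, or if a joint passes its speed limit or range.

## Working session

There is one attempt and no reset: what is moved stays moved. The work goes in short steps, Python scripts to look and compute and a tool call to move; the robot and the scene stay as the last step left them, time stands still between calls to the robot, and variables do not carry over. Pictures are saved under pics/ and viewed, at most 10 in all, crops included, and the job is handed in when it is done.

Besides the shell and the picture viewer there is one more tool, called in YAML: its name, and indented under it one key for each argument. drive_tool: Moves the arm, as the interface text tells. Its arguments: {"type":"object","properties":{"deltas":{"type":"array"},"grip_force":{"type":"number"}},"required":["deltas"]}

```bash
ls; mkdir -p pics; python3 - <<'E'
from station import bot, optics
import cv2
for n in ("scene","top"):
    cv2.imwrite(f"pics/{n}0.png",optics.read_camera(n)); m=optics.camera_model(n); print(n,m)
o=bot.get_obs();print(o)
E
```

```text
pics
scene {'fx': 388.56571825781435, 'fy': 388.56571825781435, 'cx': 319.2858106113774, 'cy': 190.46196789145637, 'dist': array([0.01302412, 0.        , 0.        , 0.        , 0.        ]), 'cam_to_world': array([[ 0.07669114, -0.72220079,  0.68741871,  1.21341722],
       [ 0.99699962,  0.04828722, -0.06049874, -0.00875021],
       [ 0.01049871,  0.68999591,  0.72373712,  0.72601169],
       [ 0.        ,  0.        ,  0.        ,  1.        ]])}
top {'fx': 436.6268178256754, 'fy': 436.6268178256754, 'cx': 319.5349944248201, 'cy': 197.84694601572681, 'dist': array([-0.1207351,  0.       ,  0.       ,  0.       ,  0.       ]), 'cam_to_world': array([[ 1.96630712e-02,  9.98156912e-01, -5.74120493e-02,
         5.22906048e-01],
       [-9.99806380e-01,  1.96738356e-02, -3.77778418e-04,
         4.26589906e-02],
       [ 7.52433080e-04,  5.74083615e-02,  9.98350497e-01,
         1.30934622e+00],
       [ 0.00000000e+00,  0.00000000e+00,  0.00000000e+00,
         1.00000000e+00]])}
{'t': 0.1, 'q': array([-1.4351004 ,  0.47768626,  0.02234327,  1.55633298, -0.01149492,
        1.10931633, -0.0830931 ]), 'joint_vel': array([ 0.00064111, -0.00265514, -0.00195727, -0.00147084,  0.00016032,
        0.00073189,  0.00031071]), 'joint_torque': array([ 3.78971468e-03, -5.97764468e+01,  1.61315527e+00, -2.81956422e+01,
        1.27418837e-02,  5.03416712e-03, -1.29468276e-05]), 'eef_pos': array([0.16284107, 0.65463941, 0.30305205]), 'tool_rot': array([-3.78347268e-05,  1.21581949e-01,  9.92581069e-01, -8.06474896e-04]), 'contact_force': array([-0.38490199, -0.38008659, -0.04474407]), 'torque': array([-0.00661283,  0.01281162, -0.01499703]), 'grasp_force': 0.0, 'gripper_width': 1.0016516571354748}
```

View pics/top0.png

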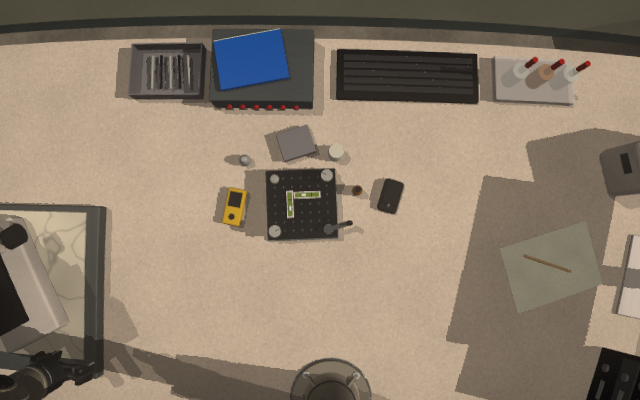

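View pics/scene0.png

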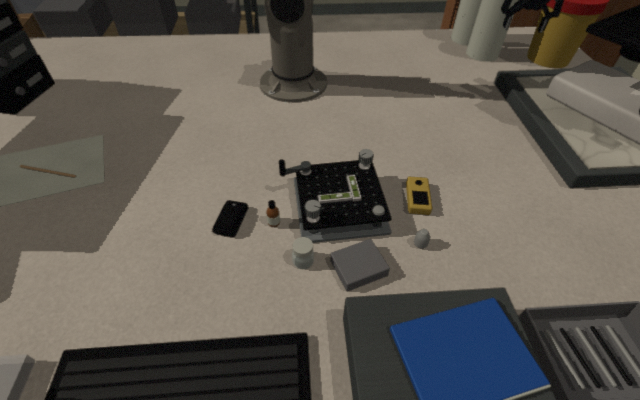

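The top view shows the stage at about (302,204) px. Screw A is near (275,231), screw B (326,175), the pivot (328,230), and the lever points right. The bottle (355,190) and jar (336,152) are close to screw B. I'll zoom in on both views.

```bash
python3 - <<'E'
import cv2,numpy as np
a=cv2.imread("pics/top0.png")[140:250,240:380]
b=cv2.imread("pics/scene0.png")[140:250,260:400]
a=cv2.resize(a,None,fx=5.7,fy=5.7,interpolation=cv2.INTER_CUBIC); b=cv2.resize(b,None,fx=5.7,fy=5.7,interpolation=cv2.INTER_CUBIC)
# axis ticks each 10 px
for im,(u0,v0) in ((a,(240,140)),(b,(260,140))):
    for k in range(0,140,10):
        cv2.putText(im,str(u0+k),(int(k*5.7),8),0,.3,(0,0,255)); cv2.line(im,(int(k*5.7),10),(int(k*5.7),16),(0,0,255))
    for k in range(0,110,10):
        cv2.putText(im,str(v0+k),(0,int(k*5.7)+4),0,.3,(0,0,255)); cv2.line(im,(22,int(k*5.7)),(28,int(k*5.7)),(0,0,255))
cv2.imwrite("pics/topz.png",cv2.convertScaleAbs(a,alpha=1.4));cv2.imwrite("pics/scenez.png",cv2.convertScaleAbs(b,alpha=1.4))
E
```

```text
(no output)
```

View pics/topz.png

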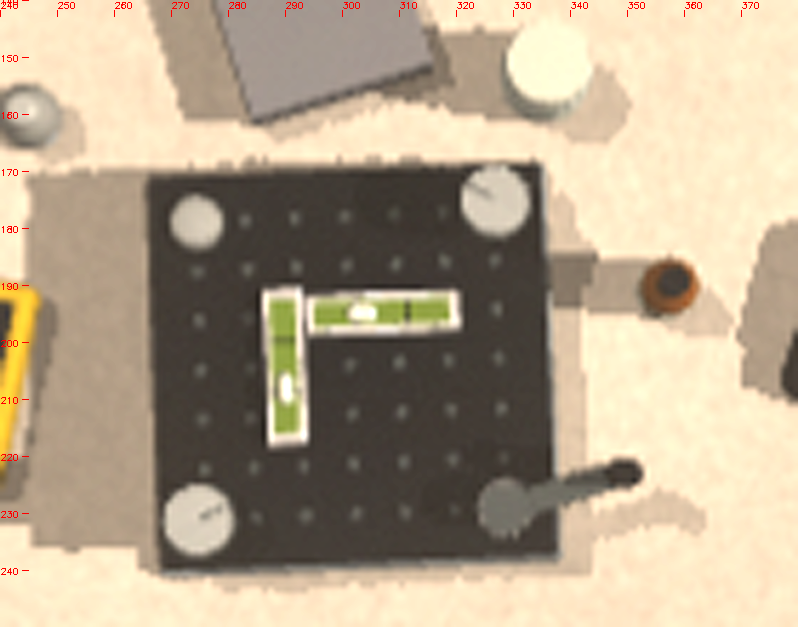

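View pics/scenez.png

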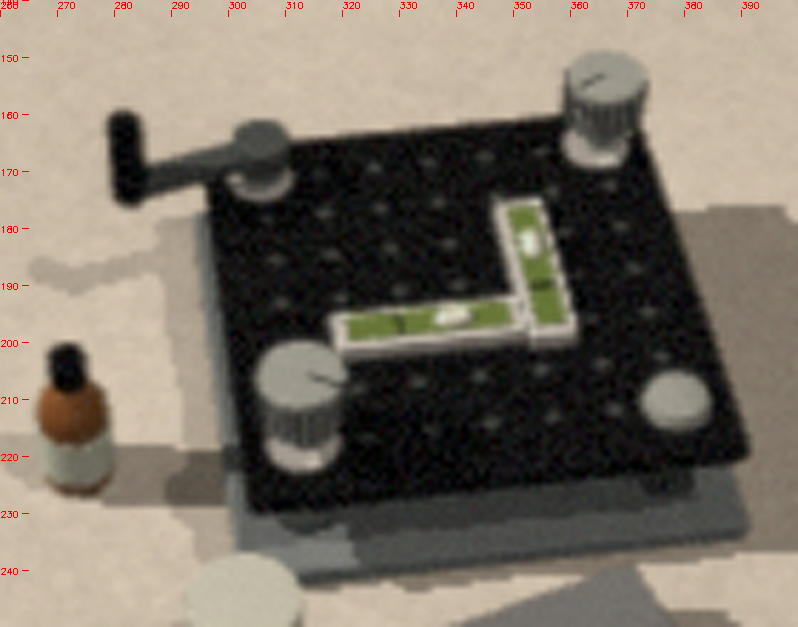

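Bubble A sits about 11 mm towards −x, so screw A needs to turn counterclockwise. Bubble B sits about 10 mm towards +y, so screw B needs to turn clockwise. Next I'll fit the stage pose from both views.

```bash
cat > h.py <<'E'
import cv2,numpy as np
from scipy.optimize import least_squares
from station import bot, optics
def model(n):
    m=optics.camera_model(n);K=np.array([[m['fx'],0,m['cx']],[0,m['fy'],m['cy']],[0,0,1]]);return K,m['dist'],m['cam_to_world']
def proj(n,P):
    K,d,T=model(n);W=np.linalg.inv(T);p=(np.atleast_2d(P)@W[:3,:3].T+W[:3,3])*[1,-1,-1]
    return cv2.projectPoints(p,np.zeros(3),np.zeros(3),K,d)[0][:,0]
def unproj(n,uv,z):
    K,d,T=model(n);q=cv2.undistortPoints(np.array([[uv]],float),K,d)[0,0]
    r=T[:3,:3]@[q[0],-q[1],-1];return T[:3,3]+r*(z-T[2,3])/r[2]
def stage(s,P):
    P=np.atleast_2d(P)/1000.;c,n=np.cos(s[2]),np.sin(s[2])
    return np.c_[s[0]+c*P[:,0]-n*P[:,1],s[1]+n*P[:,0]+c*P[:,1],P[:,2]]
def tolocal(s,w):
    c,n=np.cos(s[2]),np.sin(s[2]);d=np.array(w)[:2]-s[:2];return np.array([c*d[0]+n*d[1],-n*d[0]+c*d[1]])*1000
def bubble(s,img,which,n="top"):
    # white centroid along the vial window
    t=np.arange(-28,28.1,.5);acc=[]
    for l in (-2,-1,0,1,2):
        L=[(l,32+0,66)]
        P=np.c_[t,32+l+0*t,66+0*t] if which=='a' else np.c_[25+l+0*t,-17+t,66+0*t]
        uv=proj(n,stage(s,P)).astype(np.float32)
        acc.append(cv2.remap(img,uv[:,0].reshape(1,-1),uv[:,1].reshape(1,-1),cv2.INTER_LINEAR)[0,:,0])
    a=np.mean(acc,0).astype(float);w=np.clip(a-(np.median(a)+a.max())/2,0,None);k=w.argmax()
    w[abs(t-t[k])>10]=0
    return (w*t).sum()/w.sum(),a
E
python3 - <<'E'
from h import *
f=lambda u0,x,y:(u0+x/5.7,140+y/5.7)
pts=[('top',f(240,199,520),(-75,75,100)),('top',f(240,495,201),(75,-75,100)),
('top',f(240,283.5,366),(0,32,66)),('top',f(240,382.5,312),(25,-17,66)),
('top',f(240,148,178),(100,100,57)),('top',f(240,541,164),(100,-100,57)),('top',f(240,558,556),(-100,-100,57)),('top',f(240,162,573),(-100,100,57)),
('scene',f(260,605,78),(-75,75,100)),('scene',f(260,302,374),(75,-75,100))]
def res(s): return np.concatenate([proj(n,stage(s,[P]))[0]-uv for n,uv,P in pts])
s0=np.r_[unproj('top',(302,204),.057)[:2],0];r=least_squares(res,s0,loss='soft_l1');print(r.x);print(res(r.x).reshape(-1,2).round(1).tolist())
s=r.x;np.save('s.npy',s)
for p in [(-75,75,88),(75,-75,88),(-75,-75,98)]:print(p,stage(s,[p])[0])
print('handle top',w:=unproj('top',f(240,627,472),.111),tolocal(s,w),'scene',w2:=unproj('scene',f(260,123,117),.111),tolocal(s,w2))
im=cv2.imread('pics/top0.png')
for k in 'ab':
    b,a=bubble(s,im,k);print(k,b)
    b,a=bubble(s,cv2.imread('pics/scene0.png'),k,'scene');print(k,b)
for n,uv,z in [('bottle',f(240,672,282),.075),('jar',f(240,549,64),.06)]:print(n,tolocal(s,unproj('top',uv,z)))
E
```

```text
[0.57662141 0.09495895 0.06057991]
[[-0.2, 0.1], [-0.2, -0.1], [0.3, -0.0], [-0.3, -0.0], [-0.5, -0.5], [-0.3, -0.9], [-0.2, -0.2], [-0.5, -0.4], [-1.3, -1.3], [-1.1, -2.3]]
(-75, 75, 88) [0.49721828 0.16528065 0.088     ]
(75, -75, 88) [0.65602455 0.02463724 0.088     ]
(-75, -75, 98) [0.50629971 0.01555581 0.098     ]
handle top [ 0.52490271 -0.04178275  0.111     ] [ -59.90256384 -133.35966259] scene [ 0.52617312 -0.03852292  0.111     ] [ -58.43712494 -130.18272393]
a -9.976318255388023
a -10.052889095992542
b 9.70124977026282
b 11.489054463932481
bottle [  33.43103399 -162.52200853]
jar [ 147.74306796 -106.77617049]
```

drive_tool:
  deltas:
    - {"gripper": 0, "offset": [-0.04, -0.036, 0], "angular": [0, 0, 0]}
    - {"gripper": 0, "offset": [-0.07, -0.063, 0.01], "angular": [0, 0, 0]}
    - {"gripper": 0, "offset": [-0.105, -0.094, 0.02], "angular": [0, 0, 0]}
    - {"gripper": 0, "offset": [-0.14, -0.125, 0.03], "angular": [0, 0, 0]}
    - {"gripper": 0, "offset": [-0.175, -0.156, 0.03], "angular": [0, 0, 0]}
  grip_force: 60

```text
t: 0.6
eef_pos: [0.2954, 0.4589, 0.2723]
tool_rot: [-0.0, 0.122, 0.993, -0.001]
contact_force: [0.7, 0.4, -0.2]
gripper_width: 1.0
grasp_force: 0.0
```

```bash
cat >> h.py <<'E'
from scipy.spatial.transform import Rotation as R
def go(target,yaw=None):
    "print tool-frame offset to world TCP target; yaw = wanted world angle (deg) of tool y"
    o=bot.get_obs();w,x,y,z=o['tool_rot'];r=R.from_quat([x,y,z,w]);d=r.inv().apply(np.array(target)-o['eef_pos'])
    ty=r.apply([0,1,0]);tz=r.apply([0,0,1]);cur=np.degrees(np.arctan2(ty[1],ty[0]))
    print('t',round(o['t'],2),'pos',o['eef_pos'].round(4),'offset',d.round(4),'y-yaw',cur.round(1),'tz',tz.round(3),'q',o['q'].round(2),'F',o['contact_force'].round(1),'w',round(o['gripper_width'],2),'gf',round(o['grasp_force'],1))
    if yaw is not None: print('rz (45deg units)',[round(-((yaw+k-cur+180)%360-180)/45,3) for k in (0,180)])
E
python3 -c "
from h import *
go([.497,.165,.2])"
```

```text
t 0.6 pos [0.2954 0.4589 0.2723] offset [-0.2666 -0.2364  0.0728] y-yaw 76.0 tz [-0.001 -0.003 -1.   ] q [-1.17  0.3   0.07  1.9  -0.03  0.94  0.24] F [ 0.7  0.4 -0.2] w 1.0 gf 0.0
```

drive_tool:
  deltas:
    - {"gripper": 0, "offset": [-0.035, -0.031, 0.01], "angular": [0, 0, 0]}
    - {"gripper": 0, "offset": [-0.07, -0.062, 0.02], "angular": [0, 0, 0]}
    - {"gripper": 0, "offset": [-0.105, -0.093, 0.03], "angular": [0, 0, 0]}
    - {"gripper": 0, "offset": [-0.14, -0.124, 0.04], "angular": [0, 0, 0]}
    - {"gripper": 0, "offset": [-0.175, -0.155, 0.05], "angular": [0, 0, 0]}

```text
t: 1.1
eef_pos: [0.4281, 0.267, 0.2235]
tool_rot: [-0.0, 0.121, 0.993, 0.0]
contact_force: [0.2, 0.6, -0.6]
gripper_width: 1.002
grasp_force: 0.0
```

drive_tool:
  deltas:
    - {"gripper": 0, "offset": [-0.035, -0.031, 0.01], "angular": [0, 0, 0]}
    - {"gripper": 0, "offset": [-0.07, -0.06, 0.02], "angular": [0, 0, 0]}
    - {"gripper": 0, "offset": [-0.09, -0.08, 0.023], "angular": [0, 0, 0]}
    - {"gripper": 0, "offset": [-0.09, -0.08, 0.023], "angular": [0, 0, 0]}

```text
t: 1.5
eef_pos: [0.4972, 0.1644, 0.2002]
tool_rot: [0.0, 0.125, 0.992, -0.001]
contact_force: [-0.8, 1.3, 0.3]
gripper_width: 1.001
grasp_force: 0.0
```

```bash
python3 -c "
from h import *
go([.4975,.1655,.146])"
```

```text
t 1.5 pos [0.4972 0.1644 0.2002] offset [-0.      0.0013  0.0542] y-yaw 75.6 tz [-0.    -0.003 -1.   ] q [-0.61  0.36  0.21  2.02 -0.1   0.77  0.98] F [-0.8  1.3  0.3] w 1.0 gf 0.0
```

drive_tool:
  deltas:
    - {"gripper": 0, "offset": [0, 0.001, 0.03], "angular": [0, 0, 0]}
    - {"gripper": 0, "offset": [0, 0.001, 0.054], "angular": [0, 0, 0]}
    - {"gripper": 0, "offset": [0, 0.001, 0.054], "angular": [0, 0, 0]}
    - {"gripper": 255, "offset": [0, 0.001, 0.054], "angular": [0, 0, 0]}
    - {"gripper": 255, "offset": [0, 0.001, 0.054], "angular": [0, 0, 0]}
  grip_force: 60

```text
t: 2.0
eef_pos: [0.4963, 0.1711, 0.148]
tool_rot: [0.001, 0.121, 0.993, 0.001]
contact_force: [1.1, 0.3, -0.5]
gripper_width: 0.692
grasp_force: 0.0
```

drive_tool:
  deltas:
    - {"gripper": 255, "offset": [0, 0, 0], "angular": [0, 0, 0]}
    - {"gripper": 255, "offset": [0, 0, 0], "angular": [0, 0, 0]}
    - {"gripper": 255, "offset": [0, 0, 0], "angular": [0, 0, 0]}
    - {"gripper": 255, "offset": [0, 0, 0], "angular": [0, 0, 0]}

```text
t: 2.4
eef_pos: [0.4957, 0.1685, 0.1482]
tool_rot: [-0.0, 0.122, 0.992, -0.001]
contact_force: [-3.8, -5.9, 11.9]
gripper_width: 0.382
grasp_force: 58.5
```

```bash
python3 -c "
from h import *
go([.4975,.1655,.146]);s=np.load('s.npy')
for n in ('top','scene'):
  im=optics.read_camera(n);cv2.imwrite(f'pics/{n}1.png',im);print([bubble(s,im,k,n)[0] for k in 'ab'])"
```

```text
t 2.4 pos [0.4957 0.1685 0.1482] offset [-0.0024 -0.0024  0.0022] y-yaw 75.9 tz [-0.    -0.002 -1.   ] q [-0.6   0.45  0.18  2.05 -0.13  0.65  1.  ] F [-3.8 -5.9 11.9] w 0.38 gf 58.5
[np.float64(-9.991871227364186), np.float64(9.728768303186909)]
[np.float64(-10.079398429724648), np.float64(11.566400206291902)]
```

drive_tool:
  deltas:
    - {"gripper": 255, "offset": [0, 0.002, 0], "angular": [0, 0, -0.16]}
    - {"gripper": 255, "offset": [0, 0.002, 0], "angular": [0, 0, -0.32]}
    - {"gripper": 255, "offset": [0, 0.002, 0], "angular": [0, 0, -0.48]}
    - {"gripper": 255, "offset": [0, 0.002, 0], "angular": [0, 0, -0.64]}
    - {"gripper": 255, "offset": [0, 0.002, 0], "angular": [0, 0, -0.64]}

```text
t: 3.0
eef_pos: [0.4955, 0.1671, 0.1474]
tool_rot: [-0.002, -0.129, 0.992, -0.003]
contact_force: [-4.4, -14.4, 9.9]
gripper_width: 0.375
grasp_force: 58.9
```

```bash
python3 -c "
from h import *
go([.496,.168,.146]);s=np.load('s.npy')
for n in ('top','scene'):
  im=optics.read_camera(n);cv2.imwrite(f'pics/{n}2.png',im);print([bubble(s,im,k,n)[0] for k in 'ab'])"
```

```text
t 3.0 pos [0.4955 0.1671 0.1474] offset [-0.0007  0.0007  0.0014] y-yaw 104.8 tz [-0.003 -0.006 -1.   ] q [-0.49  0.44  0.06  2.05 -0.03  0.66  1.41] F [ -4.4 -14.4   9.9] w 0.37 gf 58.9
[np.float64(-5.292216763893154), np.float64(9.805370275354882)]
[np.float64(-5.3876295995120955), np.float64(11.556767974293747)]
```

drive_tool:
  deltas:
    - {"gripper": 255, "offset": [0, 0, 0], "angular": [0, 0, -0.17]}
    - {"gripper": 255, "offset": [0, 0, 0], "angular": [0, 0, -0.34]}
    - {"gripper": 255, "offset": [0, 0, 0], "angular": [0, 0, -0.51]}
    - {"gripper": 255, "offset": [0, 0, 0], "angular": [0, 0, -0.68]}
    - {"gripper": 255, "offset": [0, 0, 0], "angular": [0, 0, -0.68]}

```text
t: 3.6
eef_pos: [0.496, 0.1655, 0.1466]
tool_rot: [-0.003, -0.385, 0.923, -0.003]
contact_force: [-1.2, -16.2, 1.7]
gripper_width: 0.38
grasp_force: 59.7
```

```bash
python3 -c "
from h import *
go([.496,.168,.21]);s=np.load('s.npy')
for n in ('top','scene'):
  im=optics.read_camera(n);cv2.imwrite(f'pics/{n}3.png',im);print([bubble(s,im,k,n)[0] for k in 'ab'])"
```

```text
t 3.6 pos [0.496  0.1655 0.1466] offset [-0.0013  0.0015 -0.0634] y-yaw 135.3 tz [-0.003 -0.008 -1.   ] q [-0.38  0.45 -0.08  2.04  0.06  0.66  1.86] F [ -1.2 -16.2   1.7] w 0.38 gf 59.7
[np.float64(-0.095501528606784), np.float64(10.196930843817613)]
[np.float64(0.5228348076527463), np.float64(11.46898314451506)]
```

drive_tool:
  deltas:
    - {"gripper": 0, "offset": [0, 0, 0], "angular": [0, 0, 0]}
    - {"gripper": 0, "offset": [0, 0, 0], "angular": [0, 0, 0]}
    - {"gripper": 0, "offset": [0, 0, 0], "angular": [0, 0, 0]}
    - {"gripper": 0, "offset": [0, 0, -0.03], "angular": [0, 0, 0]}
    - {"gripper": 0, "offset": [0, 0, -0.06], "angular": [0, 0, 0]}

```text
t: 4.2
eef_pos: [0.4956, 0.1729, 0.2072]
tool_rot: [-0.001, -0.387, 0.922, 0.0]
contact_force: [1.0, 0.3, 0.8]
gripper_width: 0.996
grasp_force: 0.0
```

```bash
python3 -c "
from h import *
go([.656,.0255,.206]);s=np.load('s.npy')
for n in ('top','scene'):
  im=optics.read_camera(n);cv2.imwrite(f'pics/{n}4.png',im);print([bubble(s,im,k,n)[0] for k in 'ab'])"
```

```text
t 4.2 pos [0.4956 0.1729 0.2072] offset [-0.0073 -0.2177  0.001 ] y-yaw 135.5 tz [-0.002 -0.    -1.   ] q [-0.38  0.36 -0.09  2.    0.04  0.79  1.87] F [1.  0.3 0.8] w 1.0 gf 0.0
[np.float64(-0.11058394160583979), np.float64(10.215956760245241)]
[np.float64(0.5695931477516061), np.float64(11.397812166488793)]
```

drive_tool:
  deltas:
    - {"gripper": 0, "offset": [-0.001, -0.045, 0], "angular": [0, 0, 0]}
    - {"gripper": 0, "offset": [-0.003, -0.09, 0], "angular": [0, 0, 0]}
    - {"gripper": 0, "offset": [-0.004, -0.135, 0], "angular": [0, 0, 0]}
    - {"gripper": 0, "offset": [-0.006, -0.18, 0], "angular": [0, 0, 0]}
    - {"gripper": 0, "offset": [-0.007, -0.217, 0], "angular": [0, 0, 0]}

```text
t: 4.8
eef_pos: [0.6572, 0.0234, 0.2064]
tool_rot: [0.0, -0.386, 0.923, -0.0]
contact_force: [0.8, -0.1, -0.3]
gripper_width: 0.997
grasp_force: 0.0
```

drive_tool:
  deltas:
    - {"gripper": 0, "offset": [0, 0, 0], "angular": [0, 0, 0]}
    - {"gripper": 0, "offset": [0, 0, 0], "angular": [0, 0, 0]}
    - {"gripper": 0, "offset": [0, 0, 0], "angular": [0, 0, 0]}

```text
t: 5.1
eef_pos: [0.6549, 0.0268, 0.2063]
tool_rot: [-0.0, -0.387, 0.922, 0.001]
contact_force: [0.0, 1.2, 0.1]
gripper_width: 0.998
grasp_force: 0.0
```

```bash
python3 -c "
from h import *
go([.6555,.025,.146])"
```

```text
t 5.1 pos [0.6549 0.0268 0.2063] offset [ 0.0008 -0.0018  0.0603] y-yaw 135.6 tz [-0.001  0.001 -1.   ] q [-0.11  0.54 -0.03  1.69  0.02  0.91  2.21] F [0.  1.2 0.1] w 1.0 gf 0.0
```

drive_tool:
  deltas:
    - {"gripper": 0, "offset": [0.001, -0.002, 0.03], "angular": [0, 0, 0]}
    - {"gripper": 0, "offset": [0.001, -0.002, 0.06], "angular": [0, 0, 0]}
    - {"gripper": 0, "offset": [0.001, -0.002, 0.06], "angular": [0, 0, 0]}
    - {"gripper": 0, "offset": [0.001, -0.002, 0.06], "angular": [0, 0, 0]}
    - {"gripper": 255, "offset": [0.001, -0.002, 0.06], "angular": [0, 0, 0]}

```text
t: 5.6
eef_pos: [0.6572, 0.0238, 0.1487]
tool_rot: [0.001, -0.387, 0.922, -0.0]
contact_force: [0.3, -0.2, 0.8]
gripper_width: 0.857
grasp_force: 0.0
```

drive_tool:
  deltas:
    - {"gripper": 255, "offset": [0, 0, 0], "angular": [0, 0, 0]}
    - {"gripper": 255, "offset": [0, 0, 0], "angular": [0, 0, 0]}
    - {"gripper": 255, "offset": [0, 0, 0], "angular": [0, 0, 0]}
    - {"gripper": 255, "offset": [0, 0, 0], "angular": [0, 0, 0]}
    - {"gripper": 255, "offset": [0, 0, 0], "angular": [0, 0, 0]}

```text
t: 6.1
eef_pos: [0.6562, 0.0238, 0.1484]
tool_rot: [0.0, -0.386, 0.922, 0.001]
contact_force: [-5.5, 1.0, 8.7]
gripper_width: 0.378
grasp_force: 58.7
```

drive_tool:
  deltas:
    - {"gripper": 255, "offset": [0, 0, 0], "angular": [0, 0, 0.16]}
    - {"gripper": 255, "offset": [0, 0, 0], "angular": [0, 0, 0.32]}
    - {"gripper": 255, "offset": [0, 0, 0], "angular": [0, 0, 0.48]}
    - {"gripper": 255, "offset": [0, 0, 0], "angular": [0, 0, 0.64]}
    - {"gripper": 255, "offset": [0, 0, 0], "angular": [0, 0, 0.64]}

```text
t: 6.6
eef_pos: [0.6558, 0.025, 0.149]
tool_rot: [-0.001, -0.144, 0.99, 0.001]
contact_force: [-8.2, 3.2, 16.3]
gripper_width: 0.381
grasp_force: 59.2
```

```bash
python3 -c "
from h import *
go([.656,.0255,.146]);s=np.load('s.npy')
for n in ('top','scene'):
  im=optics.read_camera(n);cv2.imwrite(f'pics/{n}5.png',im);print([bubble(s,im,k,n)[0] for k in 'ab'])"
```

```text
t 6.6 pos [0.6558 0.025  0.149 ] offset [-0.0004  0.0004  0.003 ] y-yaw 106.5 tz [-0.001  0.002 -1.   ] q [-0.2   0.62  0.1   1.73 -0.08  0.81  1.79] F [-8.2  3.2 16.3] w 0.38 gf 59.2
[np.float64(-0.1157521355146952), np.float64(5.589432345590861)]
[np.float64(0.5065366258559869), np.float64(6.3561193328635195)]
```

drive_tool:
  deltas:
    - {"gripper": 255, "offset": [0, 0, 0], "angular": [0, 0, 0.17]}
    - {"gripper": 255, "offset": [0, 0, 0], "angular": [0, 0, 0.34]}
    - {"gripper": 255, "offset": [0, 0, 0], "angular": [0, 0, 0.51]}
    - {"gripper": 255, "offset": [0, 0, 0], "angular": [0, 0, 0.69]}
    - {"gripper": 255, "offset": [0, 0, 0], "angular": [0, 0, 0.69]}

```text
t: 7.2
eef_pos: [0.6558, 0.0263, 0.1498]
tool_rot: [-0.001, 0.126, 0.992, 0.002]
contact_force: [-12.1, 6.8, 22.7]
gripper_width: 0.376
grasp_force: 59.9
```

drive_tool:
  deltas:
    - {"gripper": 0, "offset": [0, 0, 0], "angular": [0, 0, 0]}
    - {"gripper": 0, "offset": [0, 0, 0], "angular": [0, 0, 0]}
    - {"gripper": 0, "offset": [0, 0, 0], "angular": [0, 0, 0]}
    - {"gripper": 0, "offset": [0, 0, -0.03], "angular": [0, 0, 0]}
    - {"gripper": 0, "offset": [0, 0, -0.06], "angular": [0, 0, 0]}

```text
t: 7.7
eef_pos: [0.6557, 0.0223, 0.2063]
tool_rot: [-0.001, 0.126, 0.992, -0.001]
contact_force: [0.2, 0.2, -1.0]
gripper_width: 0.999
grasp_force: 0.0
```

```bash
python3 -c "
from h import *
s=np.load('s.npy');w=unproj('top',(349.9,222.9),.111);h=(w+unproj('scene',(281.6,160.5),.111))/2;print(h)
l=tolocal(s,h)-[-75,-75];th=np.arctan2(l[0],-l[1]);print(l,th)
for a in np.r_[th,.6,1,1.3,1.57,1.62]:print(round(a,2),stage(s,[(-75+60*np.sin(a),-75-60*np.cos(a),158)])[0].round(4),'tangent yaw',np.degrees(a+s[2]).round(1))
go([h[0],h[1],.21],np.degrees(th+s[2]))
for n in ('top','scene'):
  im=optics.read_camera(n);cv2.imwrite(f'pics/{n}6.png',im);print([bubble(s,im,k,n)[0] for k in 'ab'])
a=cv2.imread('pics/top6.png')[165:245,260:360];cv2.imwrite('pics/top6z.png',cv2.resize(a,None,fx=7,fy=7,interpolation=cv2.INTER_CUBIC))
"
```

```text
[ 0.52536327 -0.03999249  0.111     ]
[ 15.66553376 -56.60056471] 0.2700142277564429
0.27 [ 0.5258 -0.0412  0.158 ] tangent yaw 18.9
0.6 [ 0.5431 -0.0318  0.158 ] tangent yaw 37.8
1.0 [ 0.5587 -0.0137  0.158 ] tangent yaw 60.8
1.3 [0.565 0.003 0.158] tangent yaw 78.0
1.57 [0.5662 0.0191 0.158 ] tangent yaw 93.4
1.62 [0.5659 0.0221 0.158 ] tangent yaw 96.3
t 7.7 pos [0.6557 0.0223 0.2063] offset [ 0.1107 -0.0929 -0.0033] y-yaw 75.5 tz [-0.003 -0.001 -1.   ] q [-0.31  0.56  0.26  1.7  -0.17  0.91  1.33] F [ 0.2  0.2 -1. ] w 1.0 gf 0.0
rz (45deg units) [np.float64(1.258), np.float64(-2.742)]
[np.float64(-0.12016234236845919), np.float64(4.640028694404592)]
[np.float64(0.5413248564397048), np.float64(0.8903839842468001)]
```

View pics/top6z.png

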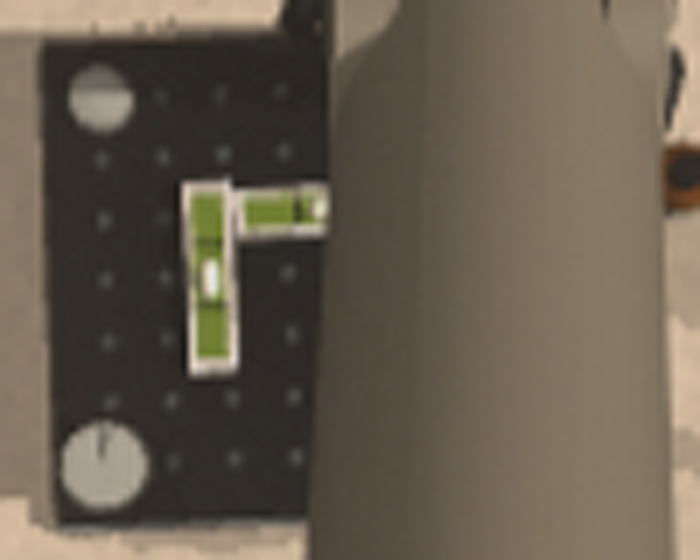

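Bubble A lies squarely between its marks in the top view. The arm hides part of vial B there, but the scene view puts bubble B about 1 mm from centre. Next is the lever handle.

drive_tool:
  deltas:
    - {"gripper": 0, "offset": [0.025, -0.02, 0], "angular": [0, 0, 0.18]}
    - {"gripper": 0, "offset": [0.05, -0.04, 0], "angular": [0, 0, 0.36]}
    - {"gripper": 0, "offset": [0.075, -0.063, 0], "angular": [0, 0, 0.54]}
    - {"gripper": 0, "offset": [0.1, -0.084, 0], "angular": [0, 0, 0.72]}
    - {"gripper": 0, "offset": [0.111, -0.093, 0], "angular": [0, 0, 0.9]}

```text
t: 8.3
eef_pos: [0.5226, -0.0416, 0.2061]
tool_rot: [-0.001, 0.465, 0.885, -0.001]
contact_force: [-0.3, 0.8, -0.0]
gripper_width: 0.997
grasp_force: 0.0
```

drive_tool:
  deltas:
    - {"gripper": 0, "offset": [0, 0, 0], "angular": [0, 0, 0.18]}
    - {"gripper": 0, "offset": [0, 0, 0], "angular": [0, 0, 0.36]}
    - {"gripper": 0, "offset": [0, 0, 0], "angular": [0, 0, 0.36]}
    - {"gripper": 0, "offset": [0, 0, 0], "angular": [0, 0, 0.36]}

```text
t: 8.7
eef_pos: [0.5258, -0.0396, 0.2066]
tool_rot: [-0.0, 0.58, 0.815, -0.0]
contact_force: [0.0, -0.4, -1.0]
gripper_width: 1.003
grasp_force: 0.0
```

```bash
python3 -c "
from h import *
s=np.load('s.npy');go([.5255,-.041,.156],18.9)
for n in ('top','scene'):
  im=optics.read_camera(n);cv2.imwrite(f'pics/{n}7.png',im);print([bubble(s,im,k,n)[0] for k in 'ab'])
a=im[130:230,260:390];cv2.imwrite('pics/sc7z.png',cv2.resize(a,None,fx=6,fy=6,interpolation=cv2.INTER_CUBIC))
"
```

```text
t 8.7 pos [ 0.5258 -0.0396  0.2066] offset [-0.0012 -0.0007  0.0506] y-yaw 19.1 tz [-0. -0. -1.] q [-0.46  0.39  0.52  2.03 -0.27  0.79  0.56] F [ 0.  -0.4 -1. ] w 1.0 gf 0.0
rz (45deg units) [np.float64(0.004), np.float64(-3.996)]
[np.float64(-1.0111540488318989), np.float64(0.5008379641880566)]
[np.float64(-1.8202368137782567), np.float64(0.8502387991812599)]
```

View pics/sc7z.png

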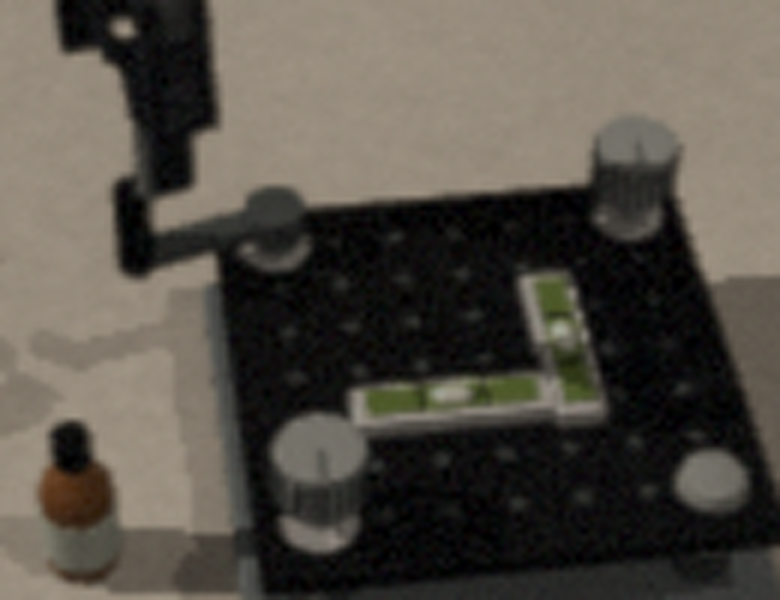

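Both bubbles look centred, and both head ticks line up along the plate. The gripper is above the handle at crop (135,225). Descending to grip it lightly.

drive_tool:
  deltas:
    - {"gripper": 0, "offset": [-0.001, 0, 0.025], "angular": [0, 0, 0]}
    - {"gripper": 0, "offset": [-0.001, 0, 0.05], "angular": [0, 0, 0]}
    - {"gripper": 0, "offset": [-0.001, 0, 0.05], "angular": [0, 0, 0]}
    - {"gripper": 255, "offset": [-0.001, 0, 0.05], "angular": [0, 0, 0]}
    - {"gripper": 255, "offset": [-0.001, 0, 0.05], "angular": [0, 0, 0]}
  grip_force: 25

```text
t: 9.3
eef_pos: [0.5269, -0.0407, 0.158]
tool_rot: [0.001, 0.581, 0.814, 0.001]
contact_force: [0.7, 0.7, -0.1]
gripper_width: 0.698
grasp_force: 0.0
```

drive_tool:
  deltas:
    - {"gripper": 255, "offset": [0, 0, 0], "angular": [0, 0, 0]}
    - {"gripper": 255, "offset": [0, 0, 0], "angular": [0, 0, 0]}
    - {"gripper": 255, "offset": [0, 0, 0], "angular": [0, 0, 0]}
    - {"gripper": 255, "offset": [0, 0, 0], "angular": [0, 0, 0]}
    - {"gripper": 255, "offset": [0, 0, 0], "angular": [0, 0, 0]}

```text
t: 9.8
eef_pos: [0.5264, -0.0405, 0.1574]
tool_rot: [0.0, 0.582, 0.814, 0.0]
contact_force: [-1.2, 0.9, 6.2]
gripper_width: 0.18
grasp_force: 25.4
```

```bash
cat > arc.py <<'E'
from h import *
import sys
s=np.load('s.npy');o=bot.get_obs();p=o['eef_pos'];l=tolocal(s,p)+75;th=np.arctan2(l[0],-l[1]);print('rel',l,np.hypot(*l),'lever',th)
w,x,y,z=o['tool_rot'];r=R.from_quat([x,y,z,w])
for k in range(1,6):
    a=th+k*float(sys.argv[1]);t=stage(s,[(-75+60*np.sin(a),-75-60*np.cos(a),0)])[0];t[2]=p[2]
    print(round(a,3),r.inv().apply(t-p).round(4),'rz',round(-(a-th)/(np.pi/4),3))
go([*p[:2],.156],np.degrees(th+s[2]))
E
python3 arc.py .1
```

```text
rel [ 16.71471706 -57.14643598] 59.54071641384022 lever 0.28455201583880324
0.385 [-0.0001  0.006   0.    ] rz -0.127
0.485 [0.0009 0.0119 0.    ] rz -0.255
0.585 [0.0025 0.0177 0.    ] rz -0.382
0.685 [0.0046 0.0233 0.    ] rz -0.509
0.785 [0.0073 0.0287 0.    ] rz -0.637
t 9.8 pos [ 0.5264 -0.0405  0.1574] offset [-0.     -0.      0.0014] y-yaw 18.9 tz [ 0.001  0.    -1.   ] q [-0.42  0.47  0.48  2.05 -0.34  0.69  0.61] F [-1.2  0.9  6.2] w 0.18 gf 25.4
rz (45deg units) [np.float64(-0.02), np.float64(3.98)]
```

drive_tool:
  deltas:
    - {"gripper": 255, "offset": [0, 0.006, 0], "angular": [0, 0, -0.127]}
    - {"gripper": 255, "offset": [0.001, 0.012, 0], "angular": [0, 0, -0.255]}
    - {"gripper": 255, "offset": [0.0025, 0.018, 0], "angular": [0, 0, -0.38]}
    - {"gripper": 255, "offset": [0.0045, 0.023, 0], "angular": [0, 0, -0.51]}
    - {"gripper": 255, "offset": [0.007, 0.029, 0], "angular": [0, 0, -0.64]}

```text
t: 10.3
eef_pos: [0.5516, -0.0246, 0.1574]
tool_rot: [0.0, 0.359, 0.933, 0.0]
contact_force: [-2.2, 0.4, 6.5]
gripper_width: 0.174
grasp_force: 25.5
```

drive_tool:
  deltas:
    - {"gripper": 255, "offset": [0, 0, 0], "angular": [0, 0, 0]}
    - {"gripper": 255, "offset": [0, 0, 0], "angular": [0, 0, 0]}

```text
t: 10.5
eef_pos: [0.5521, -0.0241, 0.1575]
tool_rot: [0.001, 0.361, 0.933, 0.001]
contact_force: [0.4, 0.6, 5.2]
gripper_width: 0.174
grasp_force: 25.4
```

```bash
python3 arc.py .1
```

```text
rel [ 43.27963667 -42.34431972] 60.54889233397286 lever 0.7963212717604355
0.896 [0.001 0.006 0.   ] rz -0.127
0.996 [0.002  0.0119 0.    ] rz -0.255
1.096 [0.0037 0.0176 0.    ] rz -0.382
1.196 [0.0059 0.0232 0.    ] rz -0.509
1.296 [0.0086 0.0286 0.    ] rz -0.637
t 10.5 pos [ 0.5521 -0.0241  0.1575] offset [ 0.     -0.      0.0015] y-yaw 47.7 tz [ 0.002  0.001 -1.   ] q [-0.34  0.48  0.34  1.99 -0.24  0.7   0.99] F [0.4 0.6 5.2] w 0.17 gf 25.4
rz (45deg units) [np.float64(-0.032), np.float64(3.968)]
```

Tracking well. I'll carry on round the arc.

drive_tool:
  deltas:
    - {"gripper": 255, "offset": [0.0005, 0.006, 0], "angular": [0, 0, -0.13]}
    - {"gripper": 255, "offset": [0.0015, 0.012, 0], "angular": [0, 0, -0.26]}
    - {"gripper": 255, "offset": [0.003, 0.0175, 0], "angular": [0, 0, -0.39]}
    - {"gripper": 255, "offset": [0.0055, 0.023, 0], "angular": [0, 0, -0.52]}
    - {"gripper": 255, "offset": [0.008, 0.0285, 0], "angular": [0, 0, -0.65]}

```text
t: 11.0
eef_pos: [0.5661, 0.0018, 0.1576]
tool_rot: [0.002, 0.113, 0.994, 0.0]
contact_force: [3.2, -0.8, 2.3]
gripper_width: 0.176
grasp_force: 25.0
```

drive_tool:
  deltas:
    - {"gripper": 255, "offset": [0, 0, 0], "angular": [0, 0, 0]}
    - {"gripper": 255, "offset": [0, 0, 0], "angular": [0, 0, 0]}

```text
t: 11.2
eef_pos: [0.5662, 0.0022, 0.1576]
tool_rot: [0.002, 0.115, 0.993, 0.001]
contact_force: [5.9, 1.0, 2.1]
gripper_width: 0.178
grasp_force: 25.0
```

```bash
python3 arc.py .07
```

```text
rel [ 58.96408129 -16.912474  ] 61.34162257206403 lever 1.2914684938170997
1.361 [0.0015 0.0042 0.    ] rz -0.089
1.431 [0.002  0.0083 0.    ] rz -0.178
1.501 [0.0028 0.0125 0.    ] rz -0.267
1.571 [0.0039 0.0165 0.    ] rz -0.357
1.641 [0.0052 0.0205 0.    ] rz -0.446
t 11.2 pos [0.5662 0.0022 0.1576] offset [ 0.     -0.      0.0016] y-yaw 76.8 tz [ 0.004  0.001 -1.   ] q [-0.27  0.49  0.21  1.95 -0.15  0.71  1.36] F [5.9 1.  2.1] w 0.18 gf 25.0
rz (45deg units) [np.float64(-0.016), np.float64(3.984)]
```

drive_tool:
  deltas:
    - {"gripper": 255, "offset": [0.001, 0.0045, 0], "angular": [0, 0, -0.09]}
    - {"gripper": 255, "offset": [0.001, 0.0085, 0], "angular": [0, 0, -0.18]}
    - {"gripper": 255, "offset": [0.002, 0.0125, 0], "angular": [0, 0, -0.27]}
    - {"gripper": 255, "offset": [0.003, 0.0165, 0], "angular": [0, 0, -0.36]}
    - {"gripper": 255, "offset": [0.003, 0.0195, 0], "angular": [0, 0, -0.36]}

```text
t: 11.7
eef_pos: [0.568, 0.0209, 0.1576]
tool_rot: [0.002, -0.026, 1.0, -0.0]
contact_force: [5.9, -5.1, 1.8]
gripper_width: 0.175
grasp_force: 25.1
```

drive_tool:
  deltas:
    - {"gripper": 255, "offset": [0, 0, 0], "angular": [0, 0, 0]}
    - {"gripper": 255, "offset": [0, 0, 0], "angular": [0, 0, 0]}

```text
t: 11.9
eef_pos: [0.568, 0.0209, 0.1576]
tool_rot: [0.002, -0.026, 1.0, -0.0]
contact_force: [6.7, -1.9, 0.7]
gripper_width: 0.174
grasp_force: 25.0
```

```bash
python3 arc.py .05
```

```text
rel [61.86431197  1.58586143] 61.8846350278136 lever 1.5964252257253406
1.646 [ 0.0021  0.0029 -0.    ] rz -0.064
1.696 [ 0.0024  0.0059 -0.    ] rz -0.127
1.746 [ 0.0029  0.0089 -0.    ] rz -0.191
1.796 [ 0.0035  0.0118 -0.    ] rz -0.255
1.846 [ 0.0043  0.0147 -0.    ] rz -0.318
t 11.9 pos [0.568  0.0209 0.1576] offset [0.     0.     0.0016] y-yaw 92.9 tz [ 0.005 -0.001 -1.   ] q [-0.25  0.49  0.13  1.94 -0.09  0.71  1.56] F [ 6.7 -1.9  0.7] w 0.17 gf 25.0
rz (45deg units) [np.float64(-0.044), np.float64(3.956)]
```

drive_tool:
  deltas:
    - {"gripper": 255, "offset": [0.001, 0.002, 0], "angular": [0, 0, 0]}
    - {"gripper": 255, "offset": [0.001, 0.004, 0], "angular": [0, 0, 0]}
    - {"gripper": 255, "offset": [0.001, 0.004, 0], "angular": [0, 0, 0]}

```text
t: 12.2
eef_pos: [0.5677, 0.0216, 0.1577]
tool_rot: [0.003, -0.024, 1.0, -0.002]
contact_force: [10.7, -8.5, -3.0]
gripper_width: 0.179
grasp_force: 24.9
```

drive_tool:
  deltas:
    - {"gripper": 0, "offset": [0.001, 0.001, 0], "angular": [0, 0, 0]}
    - {"gripper": 0, "offset": [0.001, 0, 0], "angular": [0, 0, 0]}
    - {"gripper": 0, "offset": [0.001, 0, 0], "angular": [0, 0, 0]}
    - {"gripper": 0, "offset": [0.001, 0, -0.04], "angular": [0, 0, 0]}
    - {"gripper": 0, "offset": [0.001, 0, -0.08], "angular": [0, 0, 0]}

```text
t: 12.7
eef_pos: [0.5624, 0.0257, 0.2364]
tool_rot: [-0.002, -0.027, 1.0, -0.0]
contact_force: [0.6, -0.1, 0.1]
gripper_width: 0.991
grasp_force: 0.0
```

drive_tool:
  deltas:
    - {"gripper": 0, "offset": [0, 0.04, -0.04], "angular": [0, 0, 0]}
    - {"gripper": 0, "offset": [0, 0.08, -0.06], "angular": [0, 0, 0]}
    - {"gripper": 0, "offset": [0, 0.12, -0.06], "angular": [0, 0, 0]}
    - {"gripper": 0, "offset": [0, 0.16, -0.06], "angular": [0, 0, 0]}
    - {"gripper": 0, "offset": [0, 0.2, -0.06], "angular": [0, 0, 0]}

```text
t: 13.2
eef_pos: [0.552, 0.227, 0.297]
tool_rot: [-0.0, -0.027, 1.0, 0.0]
contact_force: [-0.7, -0.3, -0.3]
gripper_width: 1.006
grasp_force: 0.0
```

drive_tool:
  deltas:
    - {"gripper": 0, "offset": [0, 0.04, 0], "angular": [0, 0, 0]}
    - {"gripper": 0, "offset": [0, 0.08, 0], "angular": [0, 0, 0]}
    - {"gripper": 0, "offset": [0, 0.12, 0], "angular": [0, 0, 0]}
    - {"gripper": 0, "offset": [0, 0.12, 0], "angular": [0, 0, 0]}
    - {"gripper": 0, "offset": [0, 0.12, 0], "angular": [0, 0, 0]}

```text
t: 13.7
eef_pos: [0.5453, 0.3462, 0.2961]
tool_rot: [-0.001, -0.028, 1.0, -0.0]
contact_force: [0.8, -0.7, -1.1]
gripper_width: 0.996
grasp_force: 0.0
```

```bash
python3 -c "
from h import *
s=np.load('s.npy');go([.6,.3,.3])
for n,(u,v) in (('top',(240,140)),('scene',(260,140))):
  im=optics.read_camera(n);cv2.imwrite(f'pics/{n}9.png',im);print([bubble(s,im,k,n)[0] for k in 'ab'])
  cv2.imwrite(f'pics/{n}9z.png',cv2.resize(im[v:v+105,u:u+140],None,fx=5.7,fy=5.7,interpolation=cv2.INTER_CUBIC))
"
```

```text
t 13.7 pos [0.5453 0.3462 0.2961] offset [-0.052  -0.0492 -0.0039] y-yaw 93.3 tz [-0.002 -0.001 -1.   ] q [-0.7   0.44  0.06  1.64 -0.03  1.07  0.99] F [ 0.8 -0.7 -1.1] w 1.0 gf 0.0
[np.float64(-0.10206019871420229), np.float64(0.49294408184865074)]
[np.float64(0.6267842149454241), np.float64(0.9389374425022999)]
```

View pics/top9z.png

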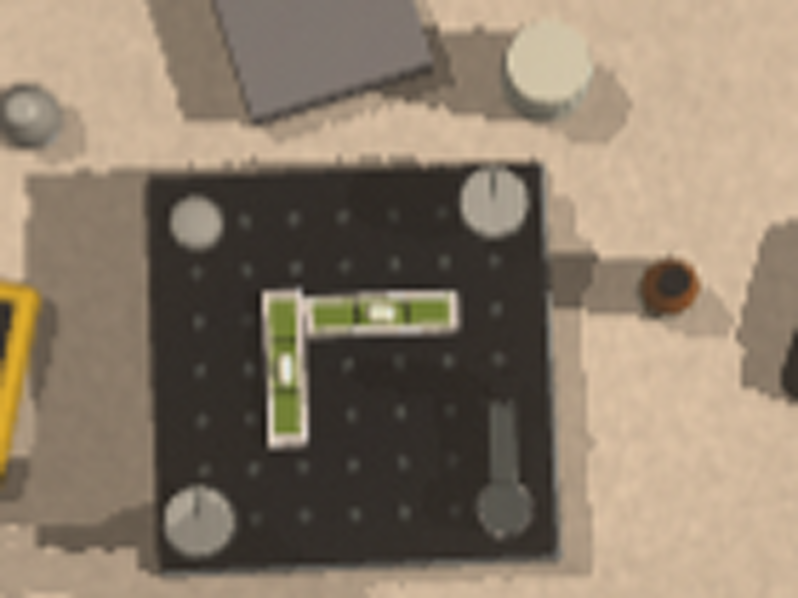

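In the final view both bubbles sit between their marks: A at crop (287,370) and B at (381,313). The lever lies along +x from (504,508) to (503,400), and the bystanders are where they started. Handing in.

```bash
python3 -c "
from station import bot
print(bot.hand_in())"
```

```text
the job is handed in; nothing more can be done
None
```

I handed the job in at about 14 s with both bubbles within about 1 mm of centre, the lever pressed against its stop, the gripper clear of everything and no bystander visibly moved; the hand-in gave no verdict.

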